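# Lock the sound gate of the solvent-bottle caddy

### The job

Push both gates of the solvent-bottle caddy shut as far as they will go: one shuts fully, the other jams part way (which one differs each time). Swing the jammed gate back wide open to show it is out of use, and lock the gate that shuts by dropping the orange-headed retaining pin down through the bracket and the gate's eye until its collar rests on the bracket. Leave the bottles and the jar standing where they are.

Things in the scene. Friction and masses are not known exactly. Their poses are not given: they have to be found in the camera images.
- caddy: Grey bottle caddy fixed to the bench, deck 200 x 470 x 12 mm, yaw up to 0.2 rad either way. Origin: on the bench under the middle of the line of the shut gates; x points away from the robot to the bottle bays, y left along the shut gates, z up. Blue hinge housings at its outer ends, 82 mm square, x -24 to 59 mm, |y| 156 to 238 mm, top at z 89 mm.
- gate_left (a joint): Left gate: 0 = fully shut (along the caddy's y, hard stop, eye in line with the bracket's holes), grows as its free end swings towards the robot, to 1.5 rad. Starts at 0.9 to 1.3. If it is the jammed one, a hard stop at about 0.42 (0.37 to 0.48). Stays where left; takes 3 to 4 N at the handle. Yellow bar 20 mm wide, z 60 to 72 mm, with a 16 mm eye 140 mm from the hinge.
- gate_right (a joint): Right gate's angle, the same, mirrored: 0 = shut, grows as the free end swings towards the robot.
- hinge_left (a point): On the left gate's vertical hinge axis, at the bar's top, z 72 mm. In the caddy's frame x = 0, y = +175 mm.
- hinge_right (a point): The same for the right gate: x = 0, y = -175 mm.
- handle_left (a point): Middle of the top of the left gate's handle: an upright black round post, 18 mm across, from z 72 to 130 mm, on the bar 65 mm from the hinge axis. It may be pinched from above or pushed.
- handle_right (a point): The same on the right gate.
- lock_left (a point): Centre of the left hole at the top face (z 87 mm) of the steel clevis bracket, caddy x = 0, y = +35 mm: the pin's collar rests here to lock the left gate. Bracket: two level plates 10 mm thick, 110 mm wide (y), 56 mm deep (x), tops at z 55 and 87 mm, 16 mm holes in both; the gate's eye goes between them.
- lock_right (a point): The same for the right gate: caddy x = 0, y = -35 mm.
- pin: Retaining pin, 110 mm long, 70 to 120 g, starts upright in the white rest. Origin: centre of its tip (lowest point), z along the pin up to the head. Steel shank 12 mm across, lowest 10 mm tapered to 6 mm; collar 28 mm across, 62 to 68 mm above the tip; neck 16 mm; orange round head 30 mm across, 74 to 110 mm above the tip.
- pin_collar (a point): Centre of the underside of the pin's collar, 62 mm above the tip.
- pin_rest: White block 70 x 70 x 70 mm fixed to the bench, left or right of the caddy's front, with a 14 mm hole, 66 mm deep; the pin hangs in it with its collar on the block's top. Origin: centre of its underside.
- bottle_left: Bystander: amber bottle with a red cap, 70 mm across, 140 mm tall, loose in the left bay (centre about 100 mm behind the gate line). Origin: centre of its underside.
- bottle_right: Bystander: clear bottle, the same size, in the right bay.
- jar: Bystander: red-capped jar, 60 mm across, 85 mm tall, loose on the bench on the side away from the pin rest. Origin: centre of its underside.

How it is judged:
By the outcome, as a careful person would: the job done as asked, in the order asked, and still so for the second after the job is handed in, with the robot touching nothing.
It also fails if it takes over 72 s, if anything falls off the work surface, if the arm or the gripper's body presses on something with over 40 N, if the wrist force passes 120 N, or if a joint passes its speed limit or range.

### The arm

A 7-joint arm with a two-finger parallel gripper is mounted at the origin on the work surface. World frame = base frame: x ahead of the robot, y to its left, z up, the work surface at z = 0. Lengths are in mm, angles in rad, forces in N, time in s.
With the tool pointing down it reaches from about 425 to 875 mm from the base axis. Payload 9.9 kg.
Tool frame: the origin (TCP) lies midway between the tips of the shut fingers; the grasp point (between the pads) lies 19 mm behind it; z points along the fingers, y is the direction in which the jaws open and shut (so a half turn about z gives the same grasp; the last joint's range is limited). The gripper opens to 85 mm and grips with 20 to 120 N. Pads are 22 mm wide; open, the fingers measure 114 mm over their backs; the gripper's body (76 mm by 85 mm) begins 54 mm behind the grasp point. The pads swing forward as they close: fully open they stand 13 mm farther back than shut.
Start: joints at [-1.263, 0.576, 0.025, 1.437, -0.015, 1.129, -0.057], TCP at [257.744, 623.857, 231.289] pointing down, gripper open.
Joint ranges: [-2.76, 2.76], [-0.34, 2.15], [-1.52, 1.57], [0.19, 2.46], [-1.09, 4.23], [0.17, 1.99], [-2.82, 2.82]. Speed limits (rad/s): [2.22, 2.22, 3.01, 3.01, 3.14, 3.14, 3.14].

### API

Orientations are given as a rotation vector (axis times angle).
In Python, from plant import robot, eyes gives the robot as it stands.
- The arm moves only by the shell command python3 -m creep 'ROWS' [FORCE]. ROWS is JSON, a list of rows, each a list of 3 entries, a list of its own where there are three numbers: the shift along the tool's x, y, z in cm, then the turn, a rotation vector about the tool's x, y, z in rad, then the closure, from -1 (fully open) to 1 (shut). A call has 1 to 8 rows; each row is the pose to reach, as a shift and turn from the pose commanded when the call began, along the tool's axes at that moment; what a row does not reach only later rows make up. A row lasts 1/12 s, in which the tool goes at most 41.7 mm and 7.16 degrees, less where a joint would pass 70% of its speed; a pose out of reach is approached as far as the arm can. A call with a gripper value outside its range is refused whole. The fingers move at their own pace and stop on an object; FORCE is the grip in N (left out, the last holds). Time passes only in rows, so rows that repeat a pose let the fingers close. It gives the time, the measured TCP pose, the force and the opening at its end, in the units of the state.
- robot.get_obs(): the state, without advancing time (a new reading comes with each control period).
- eyes.read_camera(name): name is "side" or "top"; returns a dict with "pixels" (400x640x3 uint8, red, green, blue), "mtx" (3x3 intrinsics, pixels), "k1" (the pictures are not rectified: a ray, as slopes to the right and down, at radius r is drawn at 1 + k1 r^2 times it, then the intrinsics apply), "pose" (4x4, takes a point from camera to world coordinates). Camera axes: x right, y up, looking along -z (the intrinsics and any distortion apply to the point x, -y, -z); pixel columns grow to the right and rows downward; lengths in mm; the calibration is good to about 2 mm. A picture is of the moment at which its call begins. There is no depth.
- robot.sign_off(): hands the job in, once; it reports no verdict.
The state is a dict: "t": time; "joints": joint angles; "qvel": joint speeds; "joint_torque": joint torques, N m; "eef_pos": TCP position; "tcp_rot": TCP orientation; "wrist_force": force on the tool from outside, world axes, zero at the start; "wrist_torque": the same for the moment, N m; "opening": finger opening in mm.
Only numpy, scipy, OpenCV 4.12 (cv2) and the standard library are available. Lean on these libraries where they do the work, as an engineer would, in place of code of your own. Each camera call takes 0.05 s, during which the arm holds its last target.

## Working session

There is one attempt and no reset: what is moved stays moved. The work goes in short steps, Python scripts to look and compute and a shell command to move; the robot and the scene stay as the last step left them, time stands still between calls to the robot, and variables do not carry over. Pictures are saved under pics/ and viewed, and the job is handed in when it is done.

```bash
ls; mkdir -p pics; python3 - <<'E'
from plant import robot, eyes
import cv2
print(robot.get_obs())
for n in ("side","top"):
    c=eyes.read_camera(n); cv2.imwrite(f"pics/{n}0.png",c["pixels"][:,:,::-1]); print(n,c["mtx"],c["k1"],c["pose"])
E
```

```text
pics
{'t': 0.0, 'joints': array([-1.26280359,  0.57652786,  0.02483966,  1.43790507, -0.01500568,
        1.12901738, -0.05652568]), 'qvel': array([ 9.50539671e-04, -1.39896026e-03,  6.54961237e-05, -6.80910925e-05,
        9.76571799e-04, -6.40582507e-04, -1.94676143e-03]), 'joint_torque': array([-6.78110919e-04, -7.65762949e+01,  2.25059308e+00, -2.85948855e+01,
        1.53619732e-02,  1.30737294e-02, -1.26101514e-05]), 'eef_pos': array([257.5618572 , 623.43260789, 230.44646079]), 'tcp_rot': array([-6.11434654e-01, -3.08126497e+00,  2.59925779e-03]), 'wrist_force': array([ 0.26752314, -0.33807442,  0.33366934]), 'wrist_torque': array([-0.00703527, -0.00538818, -0.04909664]), 'opening': 85.29129696879163}
side [[407.23125367   0.         317.18425478]
 [  0.         407.23125367 196.47188277]
 [  0.           0.           1.        ]] -0.015968000093685274 [[-8.88954292e-01  3.43048157e-01 -3.03443946e-01  2.92430194e+02]
 [-4.57985098e-01 -6.70384364e-01  5.83810290e-01  5.73236825e+02]
 [-3.14903277e-03  6.57953468e-01  7.53052002e-01  8.42053429e+02]
 [ 0.00000000e+00  0.00000000e+00  0.00000000e+00  1.00000000e+00]]
top [[469.85201429   0.         317.47518472]
 [  0.         469.85201429 198.93138353]
 [  0.           0.           1.        ]] -0.13917907462724655 [[ 8.94031568e-02  9.73843653e-01 -2.08891393e-01  3.52026945e+02]
 [-9.95984463e-01  8.64255129e-02 -2.33576776e-02 -7.73884689e+00]
 [-4.69318030e-03  2.10140832e-01  9.77659861e-01  1.24764796e+03]
 [ 0.00000000e+00  0.00000000e+00  0.00000000e+00  1.00000000e+00]]
```

View pics/side0.png

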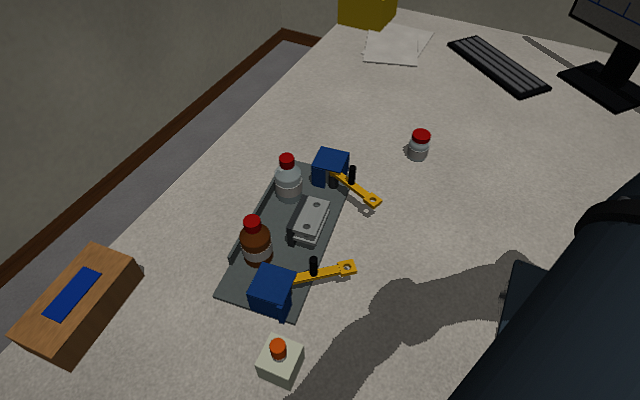

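View pics/top0.png

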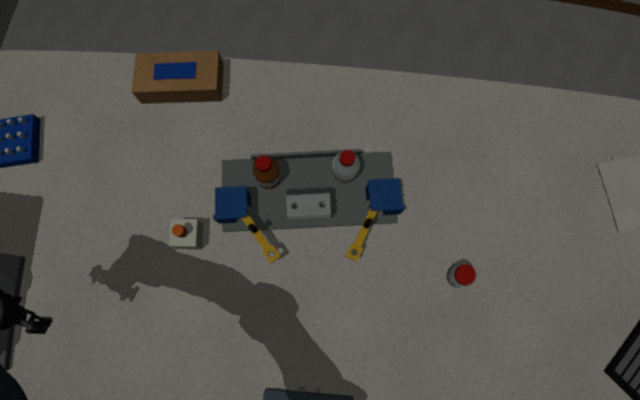

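The side view shows the rest with its orange pin at (278,350), the left gate from (290,280) to (347,267), the right gate around (355,190) and the bracket at (310,220). In the top view they are at (180,230), (262,240), (362,235) and (308,205). The pin rest is on the left, the jar on the right at (462,274).

```bash
cat > h.py <<'E'
import numpy as np, cv2
from scipy.spatial.transform import Rotation as R
from plant import robot, eyes
def grab(): return {n:eyes.read_camera(n) for n in ("side","top")}
def ray(c,u,v):
    K=c["mtx"]; d=np.array([(u-K[0,2])/K[0,0],(v-K[1,2])/K[1,1]]); s=d.copy()
    for _ in range(20): s=d/(1+c["k1"]*(s@s))
    P=c["pose"]; return P[:3,3],P[:3,:3]@np.array([s[0],-s[1],-1])
def plane(c,u,v,z):
    o,d=ray(c,u,v); return o+d*(z-o[2])/d[2]
def proj(c,p):
    P=c["pose"]; q=P[:3,:3].T@(np.asarray(p)-P[:3,3]); s=np.array([q[0],-q[1]])/-q[2]
    s=s*(1+c["k1"]*(s@s)); K=c["mtx"]; return np.array([K[0,0]*s[0]+K[0,2],K[1,1]*s[1]+K[1,2]])
def tri(a,ua,b,ub):
    A=np.zeros((3,3));B=np.zeros(3);rs=[ray(a,*ua),ray(b,*ub)]
    for o,d in rs:
        d=d/np.linalg.norm(d);M=np.eye(3)-np.outer(d,d);A+=M;B+=M@o
    p=np.linalg.solve(A,B); g=np.linalg.norm(np.cross(rs[0][1],rs[1][1]));n=np.cross(rs[0][1],rs[1][1])/g
    return p,abs(n@(rs[0][0]-rs[1][0]))
def blobs(c,lo,hi,amin=8):
    hsv=cv2.cvtColor(c["pixels"],cv2.COLOR_RGB2HSV); m=cv2.inRange(hsv,lo,hi)
    n,l,st,ce=cv2.connectedComponentsWithStats(m)
    return [(st[i,4],ce[i].round(1),st[i,:4],l==i) for i in range(1,n) if st[i,4]>=amin]
def crop(c,x0,y0,x1,y1,f,name):
    im=c["pixels"][y0:y1,x0:x1,::-1]; cv2.imwrite(name,cv2.resize(im,None,fx=f,fy=f,interpolation=cv2.INTER_CUBIC))
E
python3 - <<'E'
from h import *
import pickle
g=grab(); pickle.dump(g,open("g0.pkl","wb"))
for n,c in g.items():
    print(n)
    for nm,lo,hi in (("yellow",(18,150,100),(32,255,255)),("orange",(5,180,120),(15,255,255)),("blue",(105,140,50),(125,255,255)),("red",(0,200,90),(3,255,255))):
        for a,ce,b,_ in blobs(c,lo,hi,15): print(nm,a,ce,b)
crop(g["side"],210,140,400,390,3,"pics/s1.png") if 0 else crop(g["side"],220,145,400,335,3,"pics/s1.png")
crop(g["top"],160,140,420,270,3,"pics/t1.png")
crop(g["side"],240,320,320,390,6,"pics/s2.png")
E
```

```text
side
yellow 303 [361.5 191.1] [336 173  46  34]
yellow 492 [327.7 270.4] [293 259  64  23]
orange 190 [277.  345.3] [270 338  15  16]
blue 651 [329.9 159.1] [311 146  38  27]
blue 1419 [271.5 283.9] [246 262  51  48]
blue 1261 [ 70.8 294.4] [ 41 267  60  56]
red 156 [421.1 134. ] [413 129  17  11]
red 119 [286.  157.6] [279 153  15  10]
red 183 [251.2 220.4] [243 214  17  14]
top
yellow 44 [370.5 213.9] [366 210  10   8]
yellow 51 [247.3 220.2] [243 217  10   8]
yellow 272 [357.5 243.8] [346 226  23  35]
yellow 261 [266.3 246.8] [254 231  26  32]
blue 611 [174.4  70.3] [154  63  42  16]
blue 1106 [ 16.2 139.3] [  0 115  33  49]
blue 966 [385.1 194.3] [368 179  36  32]
blue 948 [230.6 202.4] [214 186  33  34]
red 31 [345.9 158.7] [341 156  11   7]
red 33 [262.4 164.5] [257 160  12   9]
red 23 [461.6 270.5] [457 268  11   7]
red 20 [460.3 276.8] [458 272   5   9]
```

```bash
python3 - <<'E'
from h import *
o=robot.get_obs();M=R.from_rotvec(o["tcp_rot"]).as_matrix();print(o["t"],M.round(3))
E
```

```text
0.2 [[-0.924  0.382 -0.   ]
 [ 0.382  0.924 -0.001]
 [-0.    -0.001 -1.   ]]
```

View pics/s1.png

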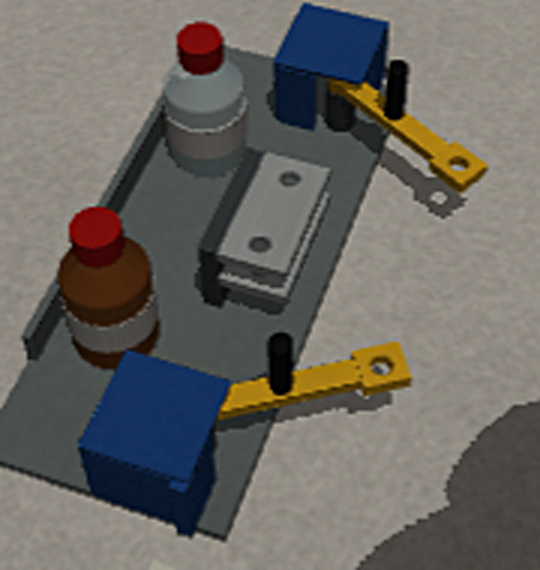

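View pics/t1.png

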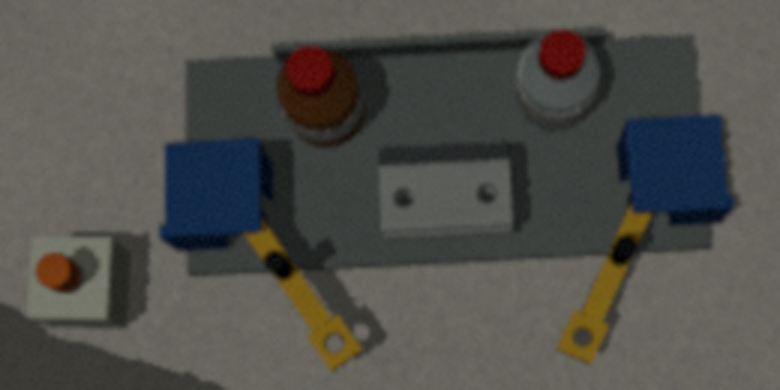

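View pics/s2.png

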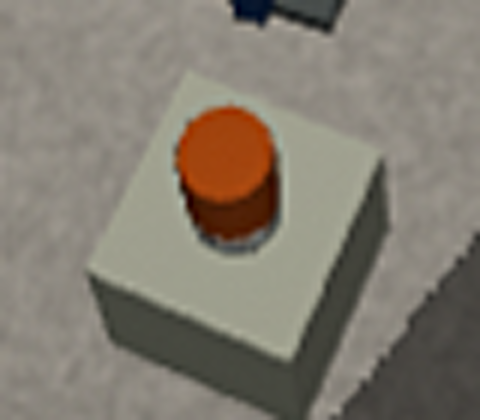

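```bash
cat > m.py <<'E'
from h import *
import pickle
g=pickle.load(open("g0.pkl","rb"))
def s(X,Y): return 220+(X+.5)/3-.5,145+(Y+.5)/3-.5
def t(X,Y): return 160+(X+.5)/3-.5,140+(Y+.5)/3-.5
def s2(X,Y): return 240+(X+.5)/6-.5,320+(Y+.5)/6-.5
for n,a,b,z in (("holeR",s(290,179),t(487,193),87),("holeL",s(260,244),t(403,197),87),("eyeR",s(459,163),t(583,336),72),("eyeL",s(383,367),t(334,343),72),("hanR",s(398,65),t(626,246),130),("hanL",s(280,339),t(281,262),130),("pin",s2(226,154),t(54,270),118)):
    p,e=tri(g["side"],a,g["top"],b)
    print(n,"side",plane(g["side"],*a,z).round(1)[:2],"top",plane(g["top"],*b,z).round(1)[:2],"tri",p.round(1),round(e,1))
E
python3 m.py
```

```text
holeR side [586.9  11.3] top [588.    7.5] tri [589.    7.5  81.9] 0.1
holeL side [577.5  80. ] top [578.3  77.5] tri [578.9  77.7  83.4] 0.2
eyeR side [475.6 -79.4] top [476.8 -82.8] tri [476.9 -83.2  67.5] 0.6
eyeL side [450.6 127.9] top [452.4 123.7] tri [452.4 124.3  65.7] 1.0
hanR side [ 547.2 -106.8] top [ 545.8 -108.2] tri [ 546.8 -108.2  128.6] 1.6
hanL side [510.6 173.4] top [508.2 166.8] tri [511.2 168.6 121.8] 3.8
pin side [485.7 359.5] top [485.9 355. ] tri [487.1 357.4 111. ] 0.8
```

```bash
cat >> h.py <<'E'
def togo(x,y,z,yaw):
    "yaw deg = world heading of tool y, tool pointing down"
    o=robot.get_obs(); M=R.from_rotvec(o["tcp_rot"]).as_matrix()
    a=np.deg2rad(yaw); Y=np.array([np.cos(a),np.sin(a),0]); Z=np.array([0,0,-1.]); T=np.c_[np.cross(Y,Z),Y,Z]
    print("shift cm",(M.T@(np.array([x,y,z])-o["eef_pos"])/10).round(2),"turn",R.from_matrix(M.T@T).as_rotvec().round(3))
def st():
    o=robot.get_obs(); M=R.from_rotvec(o["tcp_rot"]).as_matrix()
    print("t",o["t"].__round__(2),"p",o["eef_pos"].round(1),"yaw",np.rad2deg(np.arctan2(M[1,1],M[0,1])).round(1),"F",o["wrist_force"].round(1),"T",o["wrist_torque"].round(2),"op",round(o["opening"],1),"j",o["joints"].round(2))
CY=0.136
def gate(side,th,r=65,C=(582.7,44.1)):
    s=1 if side=="L" else -1
    ex=np.array([np.cos(CY),np.sin(CY)]); ey=np.array([-np.sin(CY),np.cos(CY)])
    p=np.array(C)+s*175*ey+r*(-s*ey*np.cos(th)-ex*np.sin(th)); return p,np.rad2deg(CY-s*th)
E
python3 -m creep '[[[-20.2,-16,0],[0,0,1.0],0.1],[[-20.2,-16,0],[0,0,1.0],0.1],[[-20.2,-16,0],[0,0,1.0],0.1],[[-20.2,-16,0],[0,0,1.0],0.1],[[-20.2,-16,0],[0,0,1.0],0.1],[[-20.2,-16,0],[0,0,1.0],0.1],[[-20.2,-16,0],[0,0,1.0],0.1],[[-20.2,-16,0],[0,0,1.0],0.1]]' 30
python3 - <<'E'
from h import *
st()
for th in (1.3,1.0,.5,.4,0): print(th,gate("L",th),gate("R",th))
p,y=gate("L",1.0); togo(*p,180,y)
E
```

```text
t: 0.87
eef_pos: [385.9, 394.8, 231.9]
tcp_rot: [2.028, 2.397, 0.0]
wrist_force: [-0.6, 0.6, 0.8]
opening: 38.3
t 0.87 p [385.9 394.8 231.9] yaw 9.5 F [-0.6  0.6  0.8] T [ 0.04  0.01 -0.  ] op 38.3 j [-1.1   0.41  0.31  1.77 -0.15  0.98 -0.56]
1.3 (array([499.27774631, 191.76559937]), np.float64(-66.69228735322783)) (array([ 542.01633335, -120.54884123]), np.float64(82.27673938078621))
1.0 (array([509.54429385, 175.27303533]), np.float64(-49.50355349930312)) (array([ 547.47456988, -101.90442327]), np.float64(65.08800552686152))
0.5 (array([535.83232514, 156.74287714]), np.float64(-20.855663742761966)) (array([567.81785155, -76.99301538]), np.float64(36.44011577032036))
0.4 (array([542.01193673, 154.73608767]), np.float64(-15.126085791453734)) (array([573.23113191, -73.39979967]), np.float64(30.710537819012128))
0 (array([567.78607406, 153.084287  ]), np.float64(7.792226013779197)) (array([597.61392594, -64.884287  ]), np.float64(7.792226013779197))
shift cm [-23.69   8.56   5.22] turn [1.00e-03 0.00e+00 1.03e+00]
```

```bash
python3 -m creep '[[[-23.7,8.4,0],[0,0,1.03],-0.2],[[-23.7,8.4,0],[0,0,1.03],-0.2],[[-23.7,8.4,0],[0,0,1.03],-0.2],[[-23.7,8.4,2],[0,0,1.03],-0.2],[[-23.7,8.4,4],[0,0,1.03],-0.2],[[-23.7,8.4,6],[0,0,1.03],-0.2],[[-23.7,8.4,8],[0,0,1.03],-0.2],[[-23.7,8.4,8],[0,0,1.03],-0.2]]' 30
python3 - <<'E'
from h import *
st()
p,y=gate("L",1.0); togo(*p,95,y)
g=grab(); crop(g["side"],260,200,390,310,6,"pics/s3.png")
E
```

```text
t: 1.53
eef_pos: [507.6, 175.5, 147.2]
tcp_rot: [2.928, 1.132, -0.008]
wrist_force: [-2.0, 0.6, -0.1]
opening: 51.2
t 1.53 p [507.6 175.5 147.2] yaw -47.7 F [-2.   0.6 -0.1] T [ 0.04  0.05 -0.02] op 51.2 j [-0.79  0.53  0.56  1.92 -0.38  0.8  -0.86]
shift cm [0.16 0.15 5.22] turn [0.001 0.006 0.031]
```

View pics/s3.png

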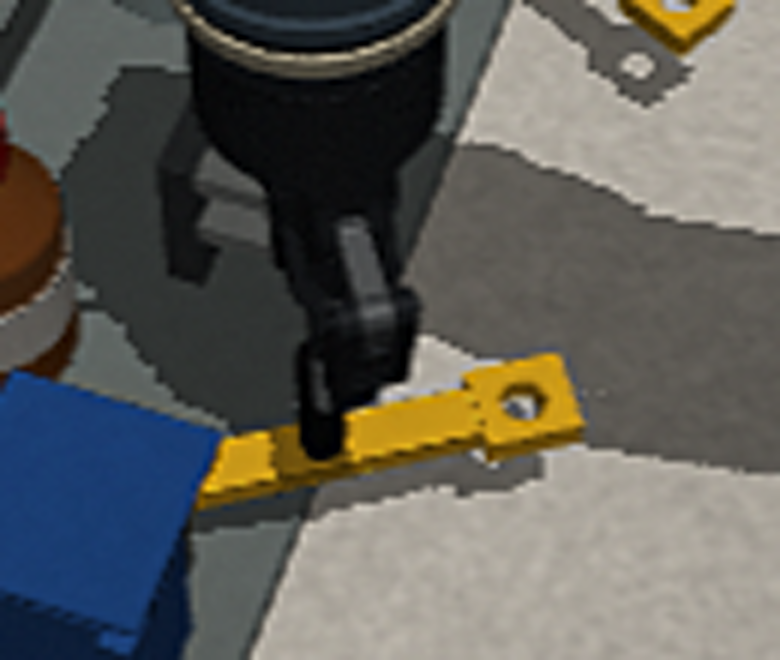

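The gripper straddles the left post (post base at about (313,272) in the full picture). I'll go down and pinch.

```bash
python3 -m creep '[[[0.16,0.15,2.6],[0,0,0.03],-0.2],[[0.16,0.15,5],[0,0,0.03],-0.2],[[0.16,0.15,5.1],[0,0,0.03],0.6],[[0.16,0.15,5.1],[0,0,0.03],1],[[0.16,0.15,5.1],[0,0,0.03],1],[[0.16,0.15,5.1],[0,0,0.03],1],[[0.16,0.15,5.1],[0,0,0.03],1],[[0.16,0.15,5.1],[0,0,0.03],1]]' 30
python3 - <<'E'
from h import *
st()
p,y=gate("L",1.0); print(p,y)
for th in (.85,.7,.55,.45): p,y=gate("L",th);togo(*p,95,y)
E
```

```text
t: 2.3
eef_pos: [510.9, 180.3, 101.5]
tcp_rot: [2.94, 1.107, 0.002]
wrist_force: [-0.7, -5.0, 5.4]
opening: 17.0
t 2.3 p [510.9 180.3 101.5] yaw -48.7 F [-0.7 -5.   5.4] T [-0.85  0.17  0.03] op 17.0 j [-0.76  0.59  0.51  1.96 -0.44  0.7  -0.83]
[509.54429385 175.27303533] -49.50355349930312
shift cm [-0.38  1.26  0.65] turn [ 0.001 -0.001 -0.137]
shift cm [-0.17  2.21  0.65] turn [ 0.001 -0.001 -0.287]
shift cm [0.17 3.13 0.65] turn [ 0.001 -0.001 -0.437]
shift cm [0.47 3.7  0.65] turn [ 0.001 -0.001 -0.537]
```

```bash
python3 -m creep '[[[0,0,0],[0,0,0],1],[[0,0,0],[0,0,0],1]]' 
python3 - <<'E'
from h import *
st()
g=grab(); crop(g["side"],260,200,390,310,6,"pics/s4.png")
E
```

```text
t: 2.47
eef_pos: [510.9, 180.4, 101.4]
tcp_rot: [-2.94, -1.106, -0.002]
wrist_force: [-1.3, -4.9, 7.1]
opening: 17.0
t 2.47 p [510.9 180.4 101.4] yaw -48.8 F [-1.3 -4.9  7.1] T [-0.87  0.35  0.06] op 17.0 j [-0.76  0.59  0.51  1.96 -0.44  0.7  -0.83]
```

View pics/s4.png

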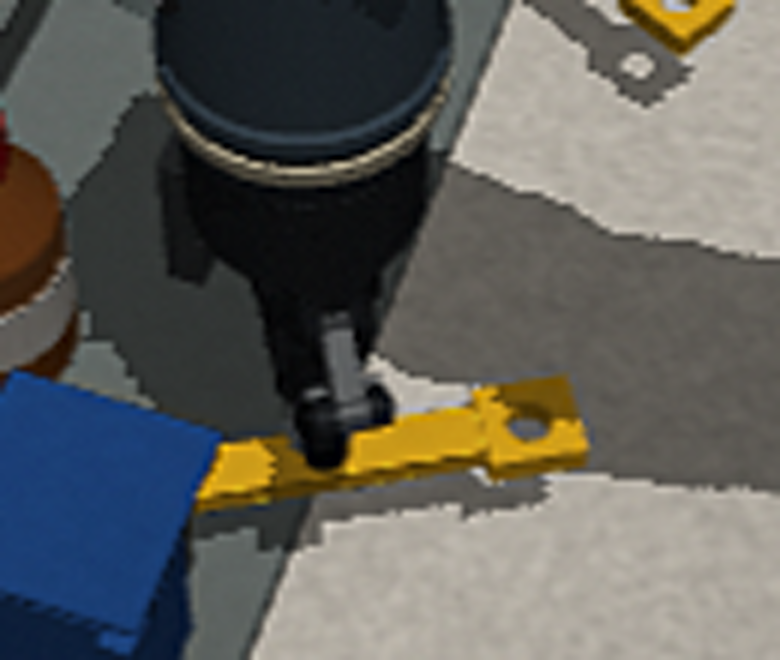

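```bash
python3 -m creep '[[[0.01,0.33,0],[0,0,-0.05],1],[[0.03,0.65,0],[0,0,-0.1],1],[[0.07,0.97,0],[0,0,-0.15],1],[[0.13,1.29,0],[0,0,-0.2],1],[[0.2,1.61,0],[0,0,-0.25],1],[[0.29,1.92,0],[0,0,-0.3],1],[[0.39,2.23,0],[0,0,-0.35],1],[[0.51,2.53,0],[0,0,-0.4],1]]' 
python3 - <<'E'
from h import *
st()
for th in (.7,.6,.5,.4): print(th,gate("L",th))
E
```

```text
t: 3.23
eef_pos: [529.4, 164.2, 101.4]
tcp_rot: [-2.659, -1.671, 0.003]
wrist_force: [-8.9, -5.4, 14.7]
opening: 16.8
t 3.23 p [529.4 164.2 101.4] yaw -25.7 F [-8.9 -5.4 14.7] T [-1.21  1.83  0.11] op 16.8 j [-0.64  0.59  0.39  1.92 -0.33  0.7  -0.5 ]
0.7 (array([524.22618726, 162.55105936]), np.float64(-32.31481964537843))
0.6 (array([529.88393052, 159.35657276]), np.float64(-26.585241694070195))
0.5 (array([535.83232514, 156.74287714]), np.float64(-20.855663742761966))
0.4 (array([542.01193673, 154.73608767]), np.float64(-15.126085791453734))
```

```bash
python3 -m creep '[[[0.01,0.33,-0.2],[0,0,-0.05],1],[[0.03,0.65,-0.4],[0,0,-0.1],1],[[0.07,0.97,-0.5],[0,0,-0.15],1],[[0.13,1.29,-0.5],[0,0,-0.2],1],[[0.13,1.29,-0.5],[0,0,-0.2],1]]' 
python3 - <<'E'
from h import *
st()
E
```

```text
t: 3.65
eef_pos: [539.1, 159.5, 102.3]
tcp_rot: [-2.476, -1.929, 0.014]
wrist_force: [-3.3, -3.6, -27.5]
opening: 16.6
t 3.65 p [539.1 159.5 102.3] yaw -14.2 F [ -3.3  -3.6 -27.5] T [-0.66  0.18  0.19] op 16.6 j [-0.59  0.59  0.33  1.89 -0.28  0.72 -0.34]
```

```bash
python3 -m creep '[[[0.01,0.33,0.2],[0,0,-0.05],1],[[0.03,0.65,0.33],[0,0,-0.1],1],[[0.03,0.65,0.33],[0,0,-0.1],1]]' 
python3 - <<'E'
from h import *
st()
E
```

```text
t: 3.9
eef_pos: [543.3, 158.4, 101.8]
tcp_rot: [-2.374, -2.047, 0.015]
wrist_force: [-21.9, -5.0, 16.6]
opening: 17.0
t 3.9 p [543.3 158.4 101.8] yaw -8.5 F [-21.9  -5.   16.6] T [-1.11  4.41 -0.12] op 17.0 j [-0.56  0.59  0.3   1.88 -0.26  0.72 -0.26]
```

```bash
python3 -m creep '[[[0,0.3,-0.15],[0,0,0],1],[[0,0.3,-0.15],[0,0,0],1],[[0,0.3,-0.15],[0,0,0],1]]' 
python3 - <<'E'
from h import *
st()
g=grab(); crop(g["side"],230,140,400,310,3.5,"pics/s5.png")
E
```

```text
t: 4.15
eef_pos: [543.4, 158.4, 101.9]
tcp_rot: [-2.374, -2.042, 0.022]
wrist_force: [-25.9, -1.9, 8.2]
opening: 17.1
t 4.15 p [543.4 158.4 101.9] yaw -8.6 F [-25.9  -1.9   8.2] T [-0.7   5.13 -0.14] op 17.1 j [-0.56  0.59  0.3   1.87 -0.26  0.73 -0.26]
```

View pics/s5.png

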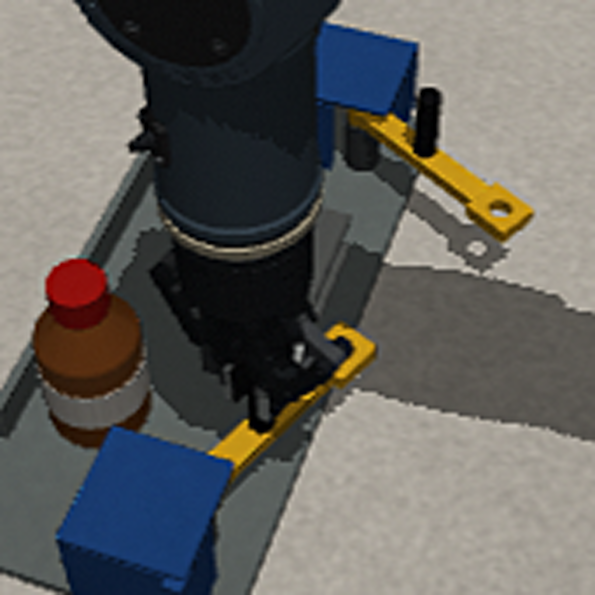

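Left gate stopped hard at about 0.4 rad (handle at the stop, reaction rises to 26 N with no motion): it is the jammed one. I'll release it and go to the right gate.

```bash
python3 -m creep '[[[0,-0.9,0],[0,0,0],0.5],[[0,-0.9,0],[0,0,0],0],[[0,-0.9,0],[0,0,0],-0.2],[[0,-0.9,0],[0,0,0],-0.2],[[0,-0.9,-3],[0,0,0],-0.2],[[0,-0.9,-6],[0,0,0],-0.2],[[0,-0.9,-7],[0,0,0],-0.2],[[0,-0.9,-7],[0,0,0],-0.2]]' 
python3 - <<'E'
from h import *
st()
togo(547,-105,150,69); togo(547,-30,160,30)
E
```

```text
t: 4.92
eef_pos: [546.0, 160.5, 176.6]
tcp_rot: [2.381, 2.046, 0.009]
wrist_force: [-0.3, -1.3, -0.6]
opening: 51.1
t 4.92 p [546.  160.5 176.6] yaw -8.7 F [-0.3 -1.3 -0.6] T [-0.01 -0.02 -0.05] op 51.1 j [-0.6   0.49  0.35  1.81 -0.21  0.87 -0.3 ]
shift cm [-26.24   4.09   2.61] turn [ 7.000e-03  1.000e-03 -1.355e+00]
shift cm [-18.82   2.96   1.62] turn [ 0.006 -0.001 -0.675]
```

```bash
python3 -m creep '[[[-26.2,4.1,0],[0,0,-0.95],-0.2],[[-26.2,4.1,0],[0,0,-0.95],-0.2],[[-26.2,4.1,0],[0,0,-0.95],-0.2],[[-26.2,4.1,0],[0,0,-0.95],-0.2],[[-26.2,4.1,0],[0,0,-0.95],-0.2],[[-26.2,4.1,0],[0,0,-0.95],-0.2],[[-26.2,4.1,0],[0,0,-0.95],-0.2],[[-26.2,4.1,0],[0,0,-0.95],-0.2]]' >/dev/null
python3 -m creep '[[[0,0,0],[0,0,-0.12],-0.2],[[0,0,0],[0,0,-0.24],-0.2],[[0,0,0],[0,0,-0.36],-0.2],[[0,0,0],[0,0,-0.4],-0.2],[[0,0,0],[0,0,-0.4],-0.2]]'
python3 - <<'E'
from h import *
st()
togo(547,-105,97,69)
g=grab(); crop(g["side"],290,120,420,230,6,"pics/s6.png")
E
```

```text
t: 6.0
eef_pos: [544.6, -105.3, 172.7]
tcp_rot: [-0.578, -3.087, -0.001]
wrist_force: [-0.0, 0.8, -0.7]
opening: 51.2
t 6.0 p [ 544.6 -105.3  172.7] yaw 68.8 F [-0.   0.8 -0.7] T [ 0.03  0.   -0.02] op 51.2 j [ 0.13  0.46 -0.03  1.84  0.02  0.85  1.29]
shift cm [-0.22  0.11  7.57] turn [ 0.    -0.001 -0.004]
```

View pics/s6.png

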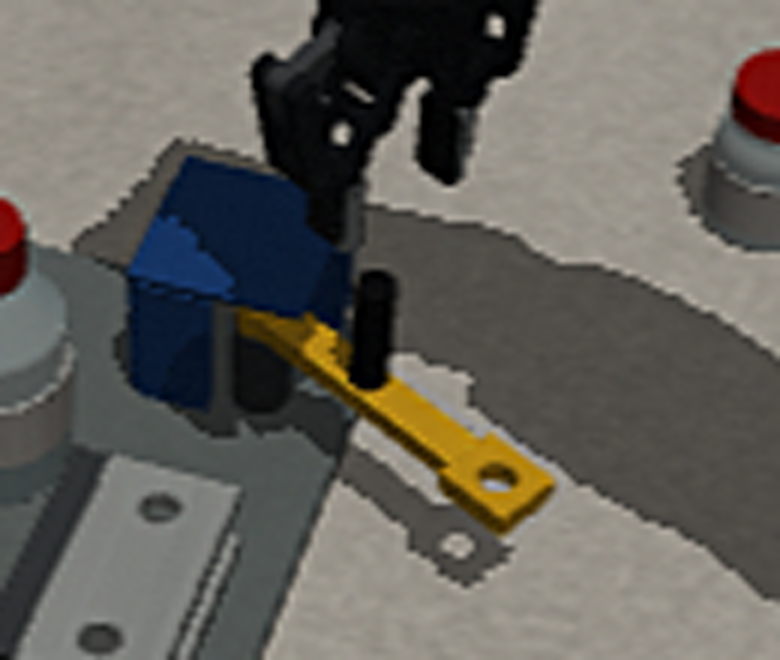

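```bash
python3 - <<'E'
from h import *
import pickle
c=pickle.load(open("g0.pkl","rb"))["side"]
for p in ((544.6,-105.3,172),(544.6,-105.3,165),(544.6,-105.3,130),(547,-105,130),(547,-108,130)): print(p,((proj(c,p)-[290,120])*6).round())
E
```

```text
(544.6, -105.3, 172) [385. 208.]
(544.6, -105.3, 165) [384. 220.]
(544.6, -105.3, 130) [378. 282.]
(547, -105, 130) [373. 281.]
(547, -108, 130) [376. 276.]
```

Fingers' midpoint (354,155 full) sits right above the post top (353,166); it agrees with the side camera's projection. Down and pinch.

```bash
python3 -m creep '[[[0,0,3],[0,0,0],-0.2],[[0,0,6],[0,0,0],-0.2],[[0,0,7.4],[0,0,0],0.2],[[0,0,7.4],[0,0,0],0.6],[[0,0,7.4],[0,0,0],1],[[0,0,7.4],[0,0,0],1],[[0,0,7.4],[0,0,0],1],[[0,0,7.4],[0,0,0],1]]' 30
python3 - <<'E'
from h import *
st()
E
```

```text
t: 6.77
eef_pos: [543.9, -105.0, 98.9]
tcp_rot: [-0.581, -3.086, 0.0]
wrist_force: [2.4, -0.7, -26.6]
opening: 16.9
t 6.77 p [ 543.9 -105.    98.9] yaw 68.7 F [  2.4  -0.7 -26.6] T [-0.13 -0.43 -0.  ] op 16.9 j [ 0.12  0.55 -0.03  1.91  0.02  0.68  1.28]
```

```bash
python3 -m creep '[[[-0.01,0.33,0.1],[0,0,0.05],1],[[-0.03,0.65,0.2],[0,0,0.1],1],[[-0.07,0.97,0.2],[0,0,0.15],1],[[-0.13,1.29,0.2],[0,0,0.2],1],[[-0.2,1.61,0.2],[0,0,0.25],1],[[-0.29,1.92,0.2],[0,0,0.3],1],[[-0.39,2.23,0.2],[0,0,0.35],1],[[-0.51,2.53,0.2],[0,0,0.4],1]]' 
python3 - <<'E'
from h import *
st()
E
```

```text
t: 7.43
eef_pos: [558.1, -82.4, 98.7]
tcp_rot: [-1.185, -2.909, -0.001]
wrist_force: [-4.8, 2.9, -3.4]
opening: 16.8
t 7.43 p [558.1 -82.4  98.7] yaw 45.7 F [-4.8  2.9 -3.4] T [0.58 0.81 0.24] op 16.8 j [ 0.    0.57  0.09  1.89 -0.08  0.68  0.94]
```

Moving freely at light force. Continue.

```bash
python3 -m creep '[[[-0.01,0.33,0],[0,0,0.05],1],[[-0.03,0.65,0],[0,0,0.1],1],[[-0.07,0.97,0],[0,0,0.15],1],[[-0.13,1.29,0],[0,0,0.2],1],[[-0.2,1.61,0],[0,0,0.25],1],[[-0.29,1.92,0],[0,0,0.3],1],[[-0.39,2.23,0],[0,0,0.35],1],[[-0.51,2.53,0],[0,0,0.4],1]]' 
python3 - <<'E'
from h import *
st()
E
```

```text
t: 8.1
eef_pos: [580.2, -66.6, 98.7]
tcp_rot: [-1.737, -2.617, -0.004]
wrist_force: [-0.9, 6.2, -5.7]
opening: 16.7
t 8.1 p [580.2 -66.6  98.7] yaw 22.8 F [-0.9  6.2 -5.7] T [0.98 0.42 0.25] op 16.7 j [-0.1   0.6   0.21  1.84 -0.19  0.72  0.61]
```

```bash
python3 -m creep '[[[-0.01,0.33,0],[0,0,0.05],1],[[-0.03,0.65,0],[0,0,0.1],1],[[-0.07,0.97,0],[0,0,0.15],1],[[-0.13,1.29,0],[0,0,0.2],1],[[-0.2,1.61,0],[0,0,0.25],1],[[-0.22,1.8,0],[0,0,0.26],1],[[-0.22,1.95,0],[0,0,0.26],1],[[-0.22,1.95,0],[0,0,0.26],1]]' 
python3 - <<'E'
from h import *
st()
E
```

```text
t: 8.77
eef_pos: [598.8, -61.2, 98.7]
tcp_rot: [-2.059, -2.371, -0.003]
wrist_force: [-3.1, 4.7, -3.6]
opening: 17.3
t 8.77 p [598.8 -61.2  98.7] yaw 8.1 F [-3.1  4.7 -3.6] T [ 1.01  0.61 -0.13] op 17.3 j [-0.16  0.63  0.29  1.8  -0.25  0.75  0.41]
```

```bash
python3 -m creep '[[[0,0.2,0],[0,0,0],1],[[0,0.4,0],[0,0,0],1],[[0,0.6,0],[0,0,0],1],[[0,0.6,0],[0,0,0],1]]' 
python3 - <<'E'
from h import *
st()
E
```

```text
t: 9.1
eef_pos: [599.0, -61.1, 98.6]
tcp_rot: [-2.056, -2.363, 0.006]
wrist_force: [-23.9, 5.5, 15.2]
opening: 17.1
t 9.1 p [599.  -61.1  98.6] yaw 8.0 F [-23.9   5.5  15.2] T [ 0.87  4.62 -0.19] op 17.1 j [-0.16  0.64  0.29  1.79 -0.25  0.77  0.4 ]
```

Hard stop at shut. Release and rise.

```bash
python3 -m creep '[[[0,-0.4,0],[0,0,0],0.6],[[0,-0.4,0],[0,0,0],0.2],[[0,-0.4,0],[0,0,0],-0.2],[[0,-0.4,0],[0,0,0],-0.2],[[0,-0.4,-3],[0,0,0],-0.2],[[0,-0.4,-6],[0,0,0],-0.2],[[0,-0.4,-8],[0,0,0],-0.2],[[0,-0.4,-8],[0,0,0],-0.2]]' 
python3 - <<'E'
from h import *
st()
p,y=gate("L",.4); togo(544,158,176,y)
E
```

```text
t: 9.77
eef_pos: [603.7, -63.9, 182.6]
tcp_rot: [2.058, 2.365, 0.008]
wrist_force: [1.0, -0.5, 0.9]
opening: 51.2
t 9.77 p [603.7 -63.9 182.6] yaw 7.9 F [ 1.  -0.5  0.9] T [-0.01 -0.05 -0.01] op 51.2 j [-0.18  0.54  0.33  1.71 -0.21  0.92  0.37]
shift cm [22.8  -2.85  0.6 ] turn [0.009 0.    0.403]
```

```bash
python3 -m creep '[[[22.8,-2.9,0.6],[0,0,0.4],-0.2],[[22.8,-2.9,0.6],[0,0,0.4],-0.2],[[22.8,-2.9,0.6],[0,0,0.4],-0.2],[[22.8,-2.9,0.6],[0,0,0.4],-0.2],[[22.8,-2.9,0.6],[0,0,0.4],-0.2],[[22.8,-2.9,0.6],[0,0,0.4],-0.2],[[22.8,-2.9,0.6],[0,0,0.4],-0.2],[[22.8,-2.9,0.6],[0,0,0.4],-0.2]]' >/dev/null
python3 - <<'E'
from h import *
st()
g=grab(); c=g["side"]; crop(c,230,140,400,310,3.5,"pics/s7.png")
o=robot.get_obs()["eef_pos"]; print((proj(c,[o[0],o[1],130])-[230,140])*3.5)
E
```

```text
t 10.43 p [540.3 160.5 171.5] yaw -14.8 F [-0.4 -0.8  0. ] T [-0.05 -0.01  0.05] op 51.2 j [-0.67  0.51  0.46  1.83 -0.29  0.87 -0.34]
[257.87826393 372.12679906]
```

View pics/s7.png

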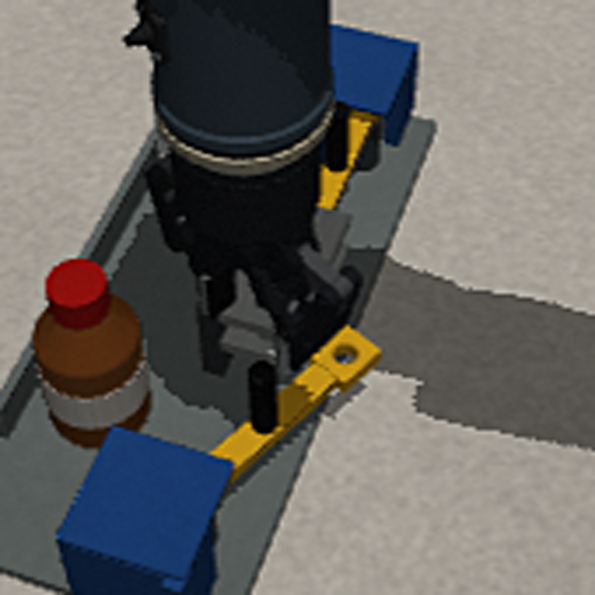

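Left post top at (262,368) in the crop vs. the tool axis at (258,372): aligned. Right gate appears shut into the bracket.

```bash
python3 -m creep '[[[0,0,3],[0,0,0],-0.2],[[0,0,6],[0,0,0],-0.2],[[0,0,7.4],[0,0,0],0.2],[[0,0,7.4],[0,0,0],0.6],[[0,0,7.5],[0,0,0],1],[[0,0,7.6],[0,0,0],1],[[0,0,7.6],[0,0,0],1],[[0,0,7.6],[0,0,0],1]]' 30
python3 - <<'E'
from h import *
st()
E
```

```text
t: 11.2
eef_pos: [540.9, 156.8, 96.5]
tcp_rot: [2.492, 1.91, 0.0]
wrist_force: [0.3, -5.5, -4.6]
opening: 17.2
t 11.2 p [540.9 156.8  96.5] yaw -15.1 F [ 0.3 -5.5 -4.6] T [-1.13  0.16 -0.  ] op 17.2 j [-0.62  0.6   0.4   1.91 -0.35  0.7  -0.28]
```

```bash
python3 -m creep '[[[0.02,-0.45,0],[0,0,0.07],1],[[0.06,-0.91,0],[0,0,0.14],1],[[0.14,-1.36,0],[0,0,0.21],1],[[0.25,-1.8,0],[0,0,0.28],1],[[0.39,-2.23,0],[0,0,0.35],1],[[0.56,-2.65,0],[0,0,0.42],1],[[0.76,-3.06,0],[0,0,0.49],1],[[0.99,-3.45,0],[0,0,0.56],1]]'
python3 -c "
from h import *
st()"
python3 -m creep '[[[0.02,-0.45,0],[0,0,0.07],1],[[0.06,-0.91,0],[0,0,0.14],1],[[0.14,-1.36,0],[0,0,0.21],1],[[0.25,-1.8,0],[0,0,0.28],1],[[0.39,-2.23,0],[0,0,0.35],1],[[0.56,-2.65,0],[0,0,0.42],1],[[0.6,-2.75,0],[0,0,0.45],1],[[0.6,-2.75,0],[0,0,0.45],1]]'
python3 -c "
from h import *
st();print(gate('L',1.4),gate('L',1.5))"
```

```text
t: 11.87
eef_pos: [511.3, 176.2, 96.6]
tcp_rot: [2.925, 1.142, 0.005]
wrist_force: [6.2, -3.7, -10.8]
opening: 17.3
t 11.87 p [511.3 176.2  96.6] yaw -47.3 F [  6.2  -3.7 -10.8] T [-0.68 -1.09 -0.14] op 17.3 j [-0.79  0.61  0.57  1.97 -0.5   0.7  -0.73]
t: 12.53
eef_pos: [498.4, 201.4, 96.6]
tcp_rot: [3.106, 0.465, 0.01]
wrist_force: [9.4, -0.4, -13.7]
opening: 16.6
t 12.53 p [498.4 201.4  96.6] yaw -73.0 F [  9.4  -0.4 -13.7] T [-0.16 -1.83 -0.22] op 16.6 j [-0.92  0.65  0.71  1.98 -0.62  0.73 -1.11]
(array([497.00841035, 197.85369577]), np.float64(-72.42186530453604)) (array([495.35820707, 204.1379326 ]), np.float64(-78.15144325584428))
```

```bash
python3 -m creep '[[[0.02,-0.3,0],[0,0,0.05],1],[[0.03,-0.55,0],[0,0,0.08],1],[[0.03,-0.55,0],[0,0,0.08],1],[[0.03,-0.5,0],[0,0,0.08],0.5],[[0.03,-0.5,0],[0,0,0.08],0],[[0.03,-0.5,0],[0,0,0.08],-0.2],[[0.03,-0.5,-3],[0,0,0.08],-0.2],[[0.03,-0.5,-7],[0,0,0.08],-0.2]]'
python3 -m creep '[[[4,-4,-4],[0,0,0],-0.2],[[8,-8,-6],[0,0,0],-0.2],[[8,-8,-6],[0,0,0],-0.2],[[8,-8,-6],[0,0,0],-0.2],[[8,-8,-6],[0,0,0],-0.2]]'
python3 - <<'E'
from h import *
import pickle
st()
g=grab(); pickle.dump(g,open("g1.pkl","wb"));c=g["side"]; crop(c,210,140,400,390,2.4,"pics/s8.png"); crop(g["top"],160,140,420,290,3,"pics/t8.png")
E
```

```text
t: 13.2
eef_pos: [492.3, 206.4, 164.7]
tcp_rot: [3.121, 0.345, -0.007]
wrist_force: [1.2, 1.5, 0.3]
opening: 51.3
t: 13.62
eef_pos: [555.4, 304.8, 226.4]
tcp_rot: [-3.12, -0.351, -0.003]
wrist_force: [-0.2, -0.7, -0.9]
opening: 51.4
t 13.62 p [555.4 304.8 226.4] yaw -77.2 F [-0.2 -0.7 -0.9] T [ 0.03  0.07 -0.02] op 51.4 j [-1.05  0.65  0.85  1.58 -0.52  1.15 -1.43]
```

View pics/s8.png

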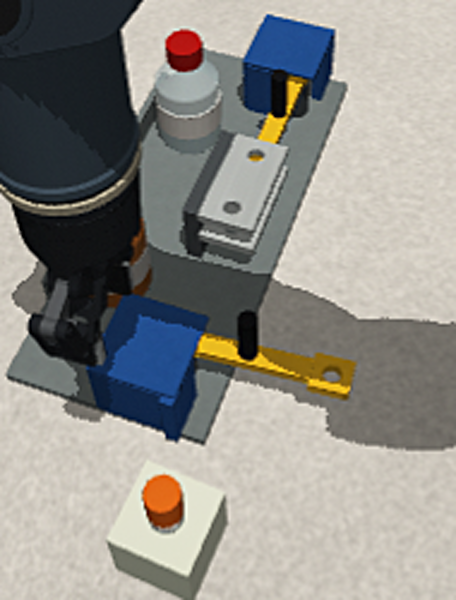

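View pics/t8.png

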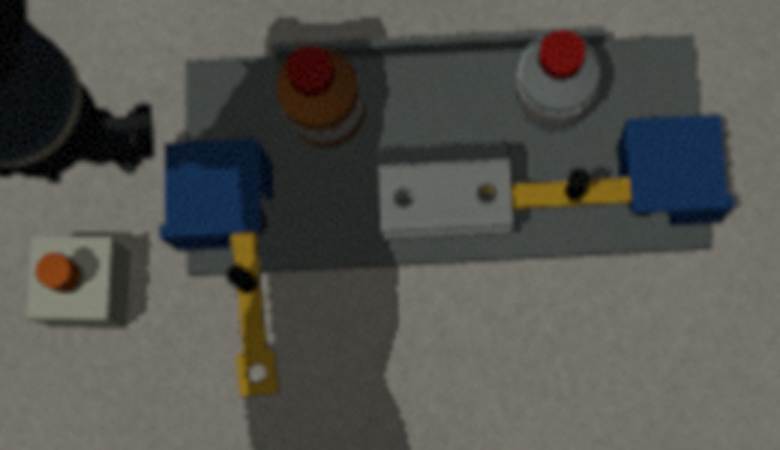

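Left gate stands wide open (bar pointing at the robot, eye at (246,264) in the top view); right gate is shut with yellow visible through the right hole at (322,204). Now the pin.

```bash
python3 - <<'E'
from h import *
import pickle
g=pickle.load(open("g1.pkl","rb"))
crop(g["side"],285,185,345,245,10,"pics/s9.png")
togo(486,358.5,190,8)
E
python3 -m creep '[[[2,8,0],[0,0,-0.95],-0.2],[[2,8,0],[0,0,-0.95],-0.2],[[2,8,0],[0,0,-0.95],-0.2],[[2,8,0],[0,0,-0.95],-0.2],[[2,8,0],[0,0,-0.95],-0.2],[[2,8,0],[0,0,-0.95],-0.2],[[2,8,0],[0,0,-0.95],-0.2],[[2,8,0],[0,0,-0.95],-0.2]]'
python3 - <<'E'
from h import *
togo(486,358.5,170,8)
E
```

```text
shift cm [-5.39 -7.08  3.53] turn [-1.000e-03  1.000e-03 -1.491e+00]
t: 14.38
eef_pos: [590.6, 226.4, 225.3]
tcp_rot: [-2.614, -1.741, 0.002]
wrist_force: [0.5, -0.0, -0.0]
opening: 51.7
shift cm [  8.16 -14.74   5.54] turn [-0.001  0.    -0.535]
```

View pics/s9.png

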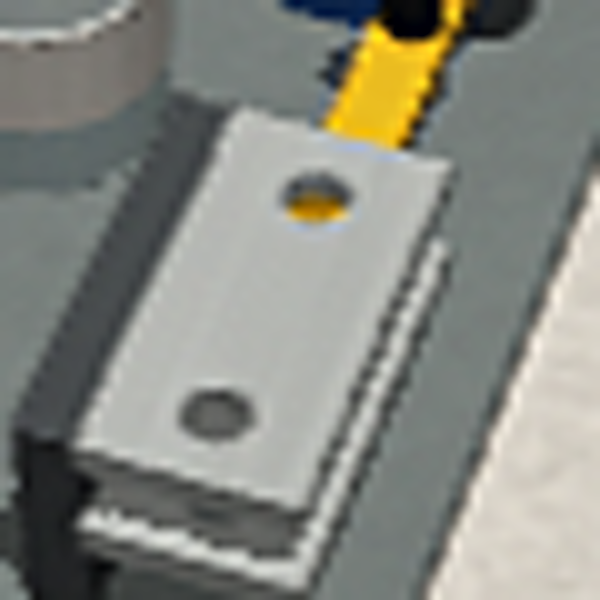

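```bash
python3 -m creep '[[[8.2,-14.7,0],[0,0,-0.535],-0.3],[[8.2,-14.7,0],[0,0,-0.535],-0.3],[[8.2,-14.7,0],[0,0,-0.535],-0.3],[[8.2,-14.7,3],[0,0,-0.535],-0.3],[[8.2,-14.7,5.5],[0,0,-0.535],-0.3],[[8.2,-14.7,5.5],[0,0,-0.535],-0.3],[[8.2,-14.7,5.5],[0,0,-0.535],-0.3]]'
python3 - <<'E'
from h import *
st();togo(486,358.5,84,8)
g=grab();c=g["side"]; crop(c,230,280,330,390,5,"pics/s10.png")
o=robot.get_obs()["eef_pos"]; print((proj(c,[o[0],o[1],118])-[230,280])*5,plane(c,316.15,204.45,87))
E
```

```text
t: 14.97
eef_pos: [487.2, 358.9, 169.7]
tcp_rot: [-2.07, -2.363, 0.007]
wrist_force: [0.9, 0.0, -0.4]
opening: 55.5
t 14.97 p [487.2 358.9 169.7] yaw 7.6 F [ 0.9  0.  -0.4] T [-0.02 -0.05  0.04] op 55.5 j [-0.96  0.56  0.4   1.72 -0.27  0.92 -0.32]
shift cm [-0.   -0.1   8.57] turn [-0.003  0.003 -0.008]
[226.86640026 318.50068642] [587.1638508   11.81375243  87.        ]
```

View pics/s10.png

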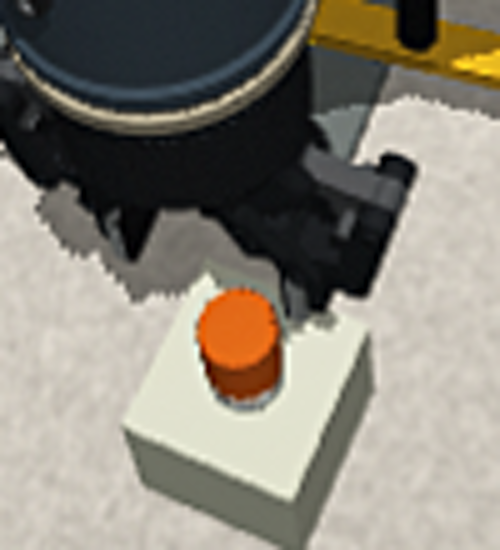

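```bash
python3 - <<'E'
from h import *
import pickle
c=pickle.load(open("g1.pkl","rb"))["side"]
p=plane(c,277.25,345.25,118);print(p,proj(c,p),proj(c,[487.2,358.9,118]))
hsv=blobs(c,(5,180,150),(15,255,255))
for a,ce,b,m in hsv: print(a,ce,b)
E
```

```text
[485.67196177 359.50983123 118.        ] [277.25 345.25] [276.69324858 344.56545314]
193 [277.1 345.5] [270 338  16  16]
```

```bash
python3 - <<'E'
from h import *
st();togo(485.7,359.3,84,8)
E
```

```text
t 15.07 p [490.1 358.6 172. ] yaw 7.4 F [ 0.4 -0.7  0.1] T [-0.01 -0.01 -0.01] op 55.6 j [-0.96  0.56  0.41  1.71 -0.27  0.92 -0.32]
shift cm [ 0.13 -0.44  8.8 ] turn [ 0.002  0.001 -0.011]
```

```bash
python3 -m creep '[[[0.1,-0.4,0],[0,0,-0.01],-0.3],[[0.1,-0.4,3],[0,0,-0.01],-0.3],[[0.1,-0.4,5],[0,0,-0.01],-0.3],[[0.1,-0.4,5],[0,0,-0.01],-0.3],[[0.1,-0.4,5],[0,0,-0.01],-0.3]]'
python3 - <<'E'
from h import *
st();st();togo(485.7,359.3,84,8)
E
```

```text
t: 15.48
eef_pos: [484.8, 360.4, 121.1]
tcp_rot: [2.058, 2.373, -0.001]
wrist_force: [-0.5, 0.1, 0.8]
opening: 55.7
t 15.48 p [484.8 360.4 121.1] yaw 8.1 F [-0.5  0.1  0.8] T [0.   0.03 0.02] op 55.7 j [-0.95  0.62  0.37  1.77 -0.29  0.81 -0.29]
t 15.48 p [484.8 360.4 121.1] yaw 8.1 F [-0.5  0.1  0.8] T [0.   0.03 0.02] op 55.7 j [-0.95  0.62  0.37  1.77 -0.29  0.81 -0.29]
shift cm [-0.12  0.08  3.71] turn [-0.     0.001  0.003]
```

```bash
python3 -m creep '[[[-0.1,0.1,2],[0,0,0],-0.3],[[-0.1,0.1,3.6],[0,0,0],-0.3],[[-0.1,0.1,3.6],[0,0,0],0],[[-0.1,0.1,3.6],[0,0,0],0.3],[[-0.1,0.1,3.6],[0,0,0],0.6],[[-0.1,0.1,3.6],[0,0,0],1],[[-0.1,0.1,3.6],[0,0,0],1],[[-0.1,0.1,3.6],[0,0,0],1]]' 40
python3 - <<'E'
from h import *
st()
E
```

```text
t: 16.15
eef_pos: [486.2, 361.0, 86.1]
tcp_rot: [2.056, 2.375, 0.004]
wrist_force: [-0.9, -0.4, 7.8]
opening: 28.9
t 16.15 p [486.2 361.   86.1] yaw 8.2 F [-0.9 -0.4  7.8] T [-0.2   0.2   0.01] op 28.9 j [-0.93  0.66  0.35  1.8  -0.32  0.73 -0.27]
```

Gripped (28.9 mm). Lift straight up.

```bash
python3 -m creep '[[[0,0,-0.2],[0,0,0],1],[[0,0,-1.5],[0,0,0],1],[[0,0,-4],[0,0,0],1],[[0,0,-7],[0,0,0],1],[[0,0,-10],[0,0,0],1],[[0,0,-13],[0,0,0],1],[[0,0,-15],[0,0,0],1],[[0,0,-15],[0,0,0],1]]' 60
python3 - <<'E'
from h import *
st(); togo(587.2,11.8,235,8)
g=grab();c=g["side"]; crop(c,210,220,340,390,3.5,"pics/s11.png")
E
```

```text
t: 16.82
eef_pos: [487.2, 361.4, 239.6]
tcp_rot: [2.055, 2.374, 0.012]
wrist_force: [1.0, -0.5, -0.0]
opening: 28.7
t 16.82 p [487.2 361.4 239.6] yaw 8.2 F [ 1.  -0.5 -0. ] T [-0.02 -0.03 -0.01] op 28.7 j [-0.99  0.49  0.43  1.63 -0.23  1.06 -0.35]
shift cm [-36.04   4.88   0.35] turn [ 0.006 -0.004  0.004]
```

View pics/s11.png

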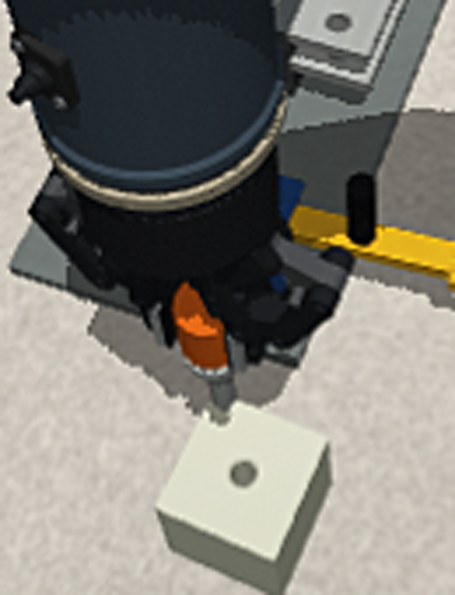

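```bash
python3 -m creep '[[[-4,0.5,0],[0,0,0],1],[[-8,1.1,0],[0,0,0],1],[[-12,1.6,0],[0,0,0],1],[[-16,2.2,0],[0,0,0],1],[[-20,2.7,0],[0,0,0],1],[[-24,3.3,0],[0,0,0],1],[[-28,3.8,0],[0,0,0],1],[[-31,4.2,0],[0,0,0],1]]'
python3 -m creep '[[[-2,0.3,0],[0,0,0],1],[[-4,0.6,0],[0,0,0],1],[[-5,0.7,0],[0,0,0],1],[[-5,0.7,0],[0,0,0],1],[[-5,0.7,0],[0,0,0],1],[[-5,0.7,0],[0,0,0],1]]'
python3 - <<'E'
from h import *
st(); togo(587.2,11.8,170,7.8)
g=grab();st();c=g["side"]; crop(c,250,130,370,250,5,"pics/s12.png");crop(g["top"],270,140,370,240,6,"pics/t12.png")
E
```

```text
t: 17.58
eef_pos: [571.0, 55.9, 233.3]
tcp_rot: [-2.058, -2.373, 0.004]
wrist_force: [-0.4, 0.7, 0.1]
opening: 28.7
t: 18.08
eef_pos: [585.1, 13.2, 233.9]
tcp_rot: [-2.053, -2.376, 0.0]
wrist_force: [-0.1, 0.6, -1.7]
opening: 28.5
t 18.08 p [585.1  13.2 233.9] yaw 8.4 F [-0.1  0.6 -1.7] T [ 0.06 -0.01 -0.03] op 28.5 j [-0.39  0.47  0.45  1.69 -0.23  1.03  0.28]
shift cm [-0.18  0.2   6.39] turn [-0.001 -0.001  0.01 ]
t 18.18 p [585.2  13.2 234.2] yaw 8.4 F [ 0.7 -0.2 -0.4] T [ 0.02 -0.07  0.02] op 28.5 j [-0.4   0.47  0.45  1.69 -0.23  1.03  0.28]
```

View pics/s12.png

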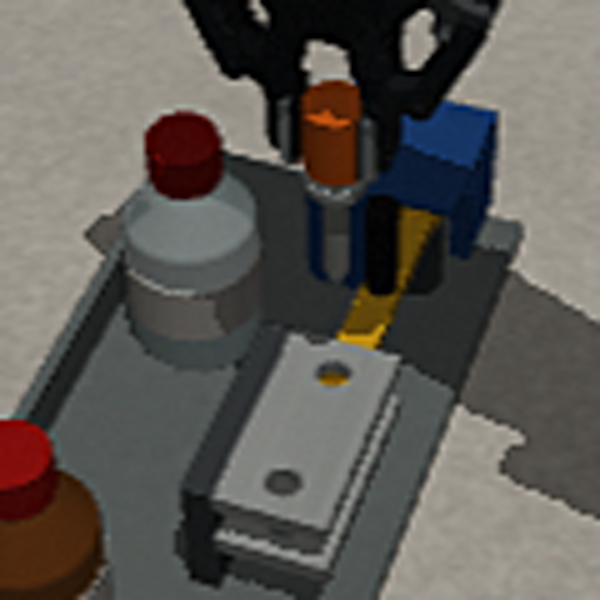

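View pics/t12.png

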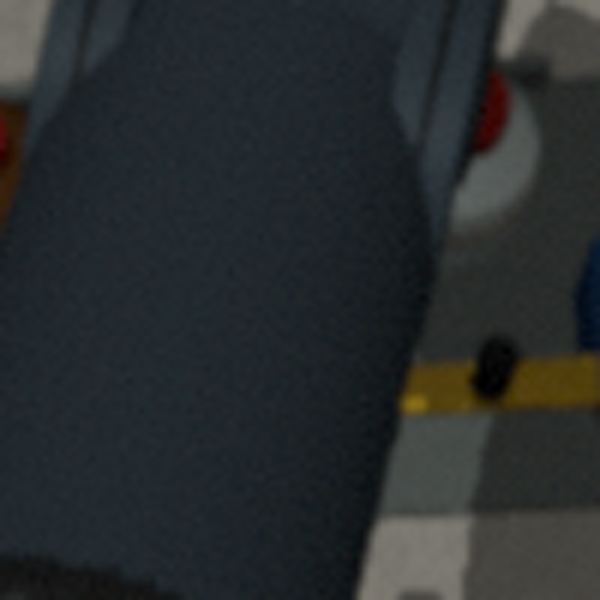

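```bash
python3 -m creep '[[[-0.15,0.2,2],[0,0,0.01],1],[[-0.15,0.2,4],[0,0,0.01],1],[[-0.15,0.2,5.6],[0,0,0.01],1],[[-0.15,0.2,5.6],[0,0,0.01],1],[[-0.15,0.2,5.6],[0,0,0.01],1]]'
python3 - <<'E'
from h import *
import pickle
st()
g=grab();st();c=g["side"];pickle.dump(g,open("g2.pkl","wb")); crop(c,285,155,355,225,8,"pics/s13.png")
o=robot.get_obs()["eef_pos"]
for dz in (32,-10,-16,-78): print(dz,((proj(c,o+[0,0,dz])-[285,155]+.5)*8-.5).round())
E
```

```text
t: 18.6
eef_pos: [587.2, 11.2, 178.2]
tcp_rot: [-2.065, -2.366, 0.002]
wrist_force: [-0.1, -0.6, -1.4]
opening: 28.5
t 18.6 p [587.2  11.2 178.2] yaw 7.8 F [-0.1 -0.6 -1.4] T [-0.02 -0.05 -0.02] op 28.5 j [-0.37  0.53  0.43  1.76 -0.27  0.91  0.31]
t 18.7 p [588.2  10.6 179.6] yaw 7.7 F [-0.5 -0.2 -0.1] T [ 0.02 -0.04  0.01] op 28.8 j [-0.37  0.53  0.43  1.75 -0.27  0.91  0.31]
32 [249. 103.]
-10 [250. 208.]
-16 [250. 222.]
-78 [251. 364.]
```

View pics/s13.png

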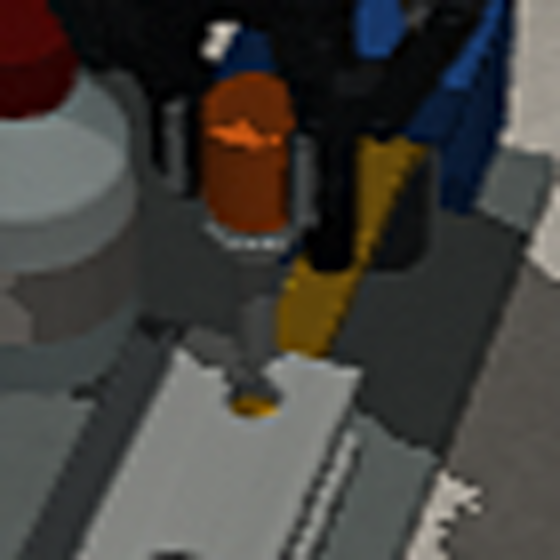

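```bash
python3 - <<'E'
from h import *
import pickle
g=pickle.load(open("g2.pkl","rb"));c=g["side"]
im=c["pixels"][175:215,295:335,::-1]; im=cv2.resize(im,None,fx=15,fy=15,interpolation=cv2.INTER_CUBIC)
im=np.clip(255*(im/255.)**.6*1.0,0,255).astype(np.uint8); cv2.imwrite("pics/s14.png",im)
f=lambda p:((proj(c,p)-[295,175]+.5)*15-.5).round()
for z in (87,101,163,169): print(z,f([587.2,11.8,z]))
E
```

```text
87 [324. 449.]
101 [324. 392.]
163 [322. 127.]
169 [321. 100.]
```

View pics/s14.png

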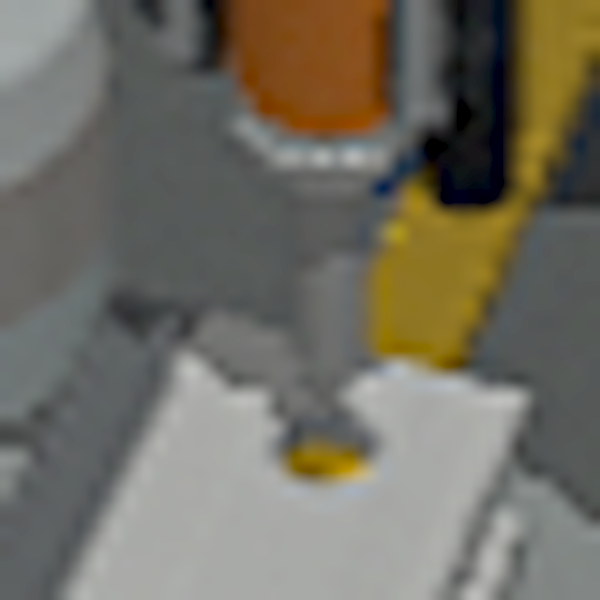

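Pin tip is just above the right hole (tip ~(317,201), hole (316,204) full-frame), leaning under 1.5 mm. I'll insert step by step.

```bash
python3 -m creep '[[[0.1,0.05,0.8],[0,0,0],1],[[0.1,0.05,1.6],[0,0,0],1],[[0.1,0.05,2.4],[0,0,0],1],[[0.1,0.05,2.4],[0,0,0],1]]'
python3 - <<'E'
from h import *
st()
E
```

```text
t: 19.03
eef_pos: [587.1, 11.4, 152.7]
tcp_rot: [-2.066, -2.364, 0.003]
wrist_force: [-0.6, 0.5, -0.4]
opening: 28.4
t 19.03 p [587.1  11.4 152.7] yaw 7.7 F [-0.6  0.5 -0.4] T [0.01 0.04 0.  ] op 28.4 j [-0.36  0.56  0.42  1.78 -0.29  0.86  0.32]
```

```bash
python3 -m creep '[[[0,0,0.6],[0,0,0],1],[[0,0,1.2],[0,0,0],1],[[0,0,1.8],[0,0,0],1],[[0,0,1.8],[0,0,0],1]]'
python3 - <<'E'
from h import *
st()
E
python3 -m creep '[[[0,0,0.6],[0,0,0],1],[[0,0,1.2],[0,0,0],1],[[0,0,1.2],[0,0,0],1]]'
python3 - <<'E'
from h import *
st()
g=grab();c=g["side"]; crop(c,285,155,355,225,8,"pics/s15.png")
E
```

```text
t: 19.37
eef_pos: [587.4, 11.3, 135.2]
tcp_rot: [-2.067, -2.364, 0.002]
wrist_force: [-0.0, 0.5, -0.6]
opening: 28.6
t 19.37 p [587.4  11.3 135.2] yaw 7.7 F [-0.   0.5 -0.6] T [-0.03  0.04  0.05] op 28.6 j [-0.36  0.58  0.4   1.8  -0.3   0.82  0.33]
t: 19.62
eef_pos: [587.5, 11.3, 123.3]
tcp_rot: [-2.067, -2.364, 0.002]
wrist_force: [-1.1, 0.2, -0.5]
opening: 28.8
t 19.62 p [587.5  11.3 123.3] yaw 7.7 F [-1.1  0.2 -0.5] T [0.02 0.01 0.04] op 28.8 j [-0.35  0.6   0.4   1.81 -0.31  0.79  0.34]
```

View pics/s15.png

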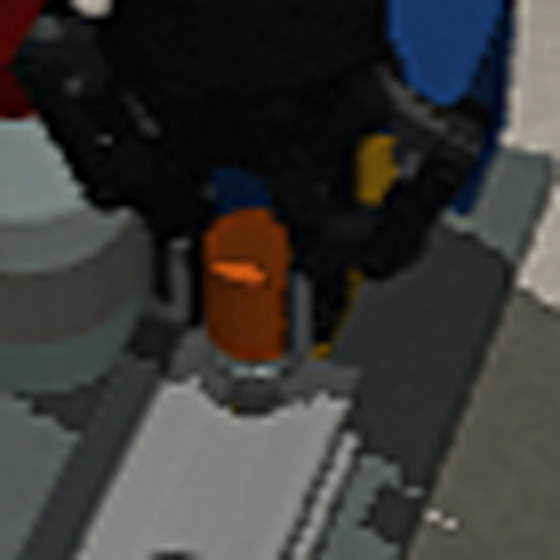

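The pin is through the hole with no reaction; its collar is about 20 mm above the plate. Lower on.

```bash
python3 -m creep '[[[0,0,0.6],[0,0,0],1],[[0,0,1.2],[0,0,0],1],[[0,0,1.6],[0,0,0],1],[[0,0,1.8],[0,0,0],1],[[0,0,1.8],[0,0,0],1]]'
python3 - <<'E'
from h import *
st()
E
python3 -m creep '[[[0,0,0.15],[0,0,0],1],[[0,0,0.3],[0,0,0],1],[[0,0,0.3],[0,0,0],1]]'
python3 - <<'E'
from h import *
st()
E
```

```text
t: 20.13
eef_pos: [587.7, 11.2, 105.8]
tcp_rot: [-2.067, -2.365, 0.001]
wrist_force: [0.8, -0.7, -0.0]
opening: 28.5
t 20.13 p [587.7  11.2 105.8] yaw 7.7 F [ 0.8 -0.7 -0. ] T [-0.01  0.05  0.  ] op 28.5 j [-0.34  0.62  0.38  1.83 -0.32  0.76  0.35]
t: 20.38
eef_pos: [588.1, 11.2, 103.3]
tcp_rot: [-2.068, -2.365, 0.0]
wrist_force: [0.6, -0.2, -0.6]
opening: 28.4
t 20.38 p [588.1  11.2 103.3] yaw 7.7 F [ 0.6 -0.2 -0.6] T [ 0.01 -0.01  0.01] op 28.4 j [-0.34  0.62  0.38  1.83 -0.32  0.75  0.35]
```

```bash
python3 -m creep '[[[0,0,0.1],[0,0,0],1],[[0,0,0.2],[0,0,0],1],[[0,0,0.3],[0,0,0],1],[[0,0,0.3],[0,0,0],1]]'
python3 - <<'E'
from h import *
st()
g=grab();c=g["side"]; crop(c,285,155,355,225,8,"pics/s16.png")
E
```

```text
t: 20.72
eef_pos: [588.2, 11.2, 103.0]
tcp_rot: [2.068, 2.365, 0.003]
wrist_force: [-9.2, 1.3, 27.0]
opening: 28.3
t 20.72 p [588.2  11.2 103. ] yaw 7.7 F [-9.2  1.3 27. ] T [ 0.14  2.06 -0.01] op 28.3 j [-0.34  0.62  0.38  1.83 -0.33  0.75  0.35]
```

View pics/s16.png

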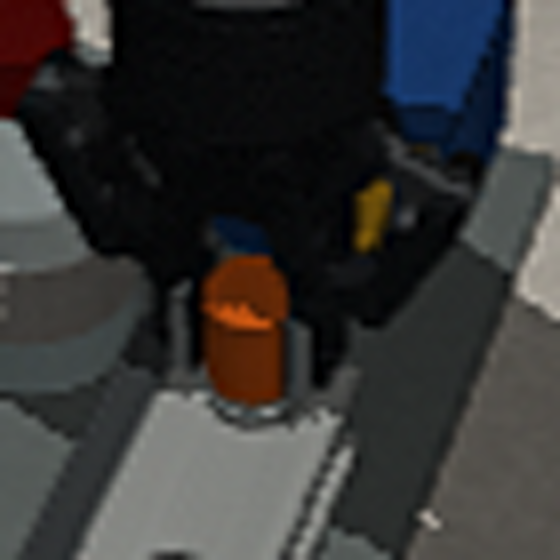

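Collar seated (27 N up-force at TCP z 103, collar on the plate in the picture). Relieve, open, rise and move away.

```bash
python3 -m creep '[[[0,0,-0.25],[0,0,0],0.5],[[0,0,-0.25],[0,0,0],0.2],[[0,0,-0.25],[0,0,0],0],[[0,0,-0.25],[0,0,0],-0.2],[[0,0,-0.25],[0,0,0],-0.2],[[0,0,-3],[0,0,0],-0.2],[[0,0,-7],[0,0,0],-0.2],[[0,0,-11],[0,0,0],-0.2]]'
python3 -m creep '[[[0,-4,-2],[0,0,0],-0.2],[[0,-8,-4],[0,0,0],-0.2],[[4,-12,-4],[0,0,0],-0.2],[[8,-14,-4],[0,0,0],-0.2],[[12,-14,-4],[0,0,0],-0.2],[[16,-14,-4],[0,0,0],-0.2],[[18,-14,-4],[0,0,0],-0.2],[[18,-14,-4],[0,0,0],-0.2]]'
python3 - <<'E'
from h import *
import pickle
st()
g=grab();pickle.dump(g,open("g3.pkl","wb"));crop(g["side"],220,110,440,330,2.7,"pics/s17.png"); crop(g["top"],160,140,480,290,2.5,"pics/t17.png")
E
```

```text
t: 21.48
eef_pos: [587.1, 11.0, 210.7]
tcp_rot: [-2.067, -2.363, 0.004]
wrist_force: [1.8, 0.3, 0.1]
opening: 51.4
t: 22.15
eef_pos: [423.6, 178.3, 250.2]
tcp_rot: [-2.055, -2.373, -0.003]
wrist_force: [0.2, 0.4, -0.7]
opening: 51.2
t 22.15 p [423.6 178.3 250.2] yaw 8.2 F [ 0.2  0.4 -0.7] T [ 0.06 -0.06  0.03] op 51.2 j [-0.83  0.25  0.43  1.96 -0.13  0.95 -0.2 ]
```

View pics/s17.png

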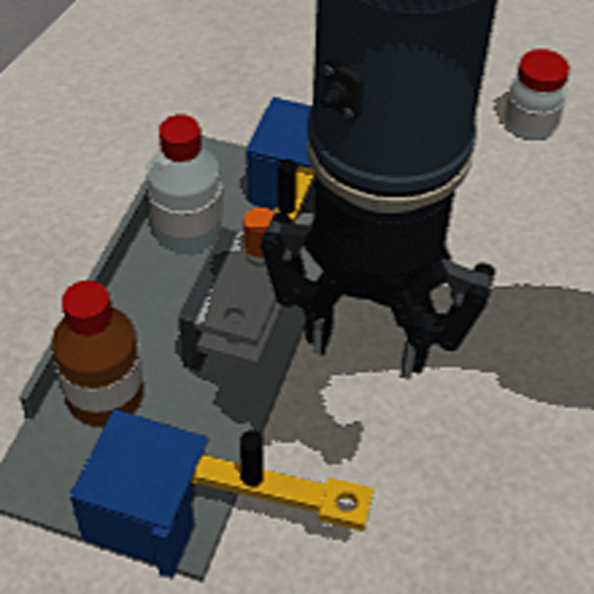

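View pics/t17.png

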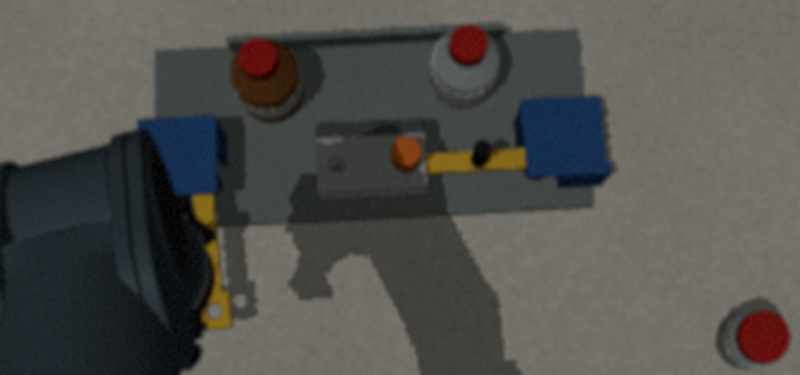

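```bash
python3 - <<'E'
from h import *
import pickle
a=pickle.load(open("g0.pkl","rb"));b=pickle.load(open("g3.pkl","rb"))
for n in ("side","top"):
    for nm,g in (("before",a),("after",b)): print(n,nm,[(k[0],k[1].tolist()) for k in blobs(g[n],(0,200,60),(3,255,255),15)], "orange",[(k[0],k[1].tolist(),k[2].tolist()) for k in blobs(g[n],(5,180,60),(15,255,255),15)])
c=b["side"]
print("expect head top/mid",proj(c,[587.2,11.8,135]),proj(c,[587.2,11.8,117]))
e=(220+346.5/2.7-.5,110+501.5/2.7-.5); p=plane(c,*e,72)[:2]
h=gate("L",0,0,(582,47))[0]; d=p-h; print(p,np.linalg.norm(d),"theta",np.arctan2(-d@[np.cos(CY),np.sin(CY)],-d@[-np.sin(CY),np.cos(CY)]))
E
```

```text
side before [(np.int32(160), [421.1, 134.1]), (np.int32(120), [286.0, 157.6]), (np.int32(17), [287.7, 165.2]), (np.int32(189), [251.2, 220.5]), (np.int32(23), [253.8, 230.4])] orange [(np.int32(363), [255.2, 238.5], [240, 228, 29, 20]), (np.int32(274), [277.6, 348.1], [270, 338, 16, 22])]
side after [(np.int32(200), [421.2, 135.4]), (np.int32(186), [286.5, 160.3]), (np.int32(269), [251.7, 223.2])] orange [(np.int32(129), [314.6, 194.2], [310, 187, 12, 18]), (np.int32(433), [254.6, 237.8], [240, 225, 30, 23])]
top before [(np.int32(149), [346.8, 157.3]), (np.int32(162), [262.6, 162.6]), (np.int32(279), [464.9, 274.1])] orange [(np.int32(95), [177.9, 229.9], [173, 225, 11, 11])]
top after [(np.int32(150), [346.9, 157.3]), (np.int32(163), [262.8, 162.9]), (np.int32(292), [464.7, 274.2])] orange [(np.int32(17), [256.3, 173.5], [253, 170, 7, 7]), (np.int32(105), [322.1, 200.6], [317, 195, 11, 12])]
expect head top/mid [316.03475509 191.20156846] [316.07489267 196.28277763]
[421.62443492 189.02208883] 140.20159604813952 theta 1.481195294304647
```

```bash
python3 -c "
from h import *
print(robot.sign_off())"
```

```text
the job is handed in; nothing more can be done
None
```

The job is handed in at about 22 s: the right gate is shut and pinned, and the left gate, which jams, stands wide open.

- **Left gate:** I pushed it first. It hit a hard stop at about 0.4 rad, and the reaction rose to 26 N with no movement.
- **Right gate:** It swung past that point to its own hard stop, with its yellow bar visible through the bracket hole. I then swung the left gate back to about 1.48 rad.
- **Pin:** I lowered it through the right hole without resistance until the collar met the bracket, where the reaction rose to 27 N. I released it and moved the arm clear.

**Last checks:**
- The final pictures show the pin head over the right hole at seated height. In the side view the gripper hides part of the head.
- The bottle and jar caps in the top view moved no more than 0.3 px from the start. The side view showed 1 to 3 px, which I put down to changed shading altering the colour mask.
- Positions from the two cameras differed by 3 to 4 mm in y in most cases, and by up to 7 mm at the left handle. I used the side camera because it matched the arm's own readings.

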